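Stir the planter pebbles

ROBOT

A 6-joint arm with a two-finger parallel gripper is mounted at the origin on the work surface. World frame = base frame: x ahead of the robot, y to its left, z up, the work surface at z = 0. Lengths are in mm, angles in rad, forces in N, time in s.
With the tool pointing down it reaches from about 350 to 775 mm from the base axis. Payload 7.3 kg.
Tool frame: the origin (TCP) lies at the very end of the fingers, on their centre line; the grasp point (between the pads) lies 19 mm behind it; x points along the fingers, z is the direction in which the jaws open and shut, and the axes are right-handed (so a half turn about x gives the same grasp; the last joint's range is limited). The gripper opens to 92 mm and grips with 3 to 60 N. Pads are 19 mm wide; open, the fingers measure 130 mm over their backs; the gripper's body (75 mm by 190 mm) begins 47 mm behind the grasp point.
Start: joints at [1.004, 0.342, 1.524, -0, 1.275, -0.146], TCP at [214.446, 479.226, 226.741] pointing down, gripper open.
Joint ranges: [-2.53, 2.53], [-0.77, 2.02], [0.04, 2.7], [-1, 4.14], [0.28, 2.66], [-3.11, 3.11]. Speed limits (rad/s): [2.57, 2.57, 3.14, 3.14, 3.14, 3.14].

INTERFACE

Orientations are given as [roll, pitch, yaw] about the fixed x, y, z axes, in that order (R = Rz(yaw) Ry(pitch) Rx(roll)).
In Python, from plant import * gives the robot as it stands.
- The arm moves only by the tool carry_out, never from a script. Its argument "rows" is a list of rows, each a list of 4 numbers: the shift along the world's x, y, z in mm, then the turn about the world's z in degrees. In form: [[x, y, z, twist], ...]. A call has 1 to 20 rows; each row is the pose to reach, as a shift and turn from the pose measured when the call began; what a row does not reach only later rows make up. A row lasts 1/12 s, in which the tool goes at most 41.7 mm and 7.16 degrees, less where a joint would pass 70% of its speed; a pose out of reach is approached as far as the arm can. A call with a gripper value outside its range is refused whole. "hand" is the finger opening in mm, from 0 to 91.8, set as the call begins (left out, the last holds). The fingers move at their own pace and stop on an object; the grip force is fixed at half the most. Time passes only in rows, so rows that repeat a pose let the fingers close. It gives the time, the measured TCP pose, the force and the opening at its end, in the units of the state.
- get_obs(): the state, without advancing time (a new reading comes with each control period).
- capture(name): name is "side" or "top" or "wrist"; returns the picture (420x560x3 uint8, red, green, blue); there is no depth.
- camera_info(name): a dict with "camera_matrix" (3x3 intrinsics, pixels), "pose" (4x4, takes a point from camera to world coordinates); the wrist camera has in their place "mount" (4x4, takes a point from camera to tool coordinates, whose origin is the TCP and whose axes are the tool frame's). Camera axes: x right, y down, z forward; pixel columns grow to the right and rows downward; lengths in mm; the calibration is good to about 2 mm. A picture is of the moment at which its call begins: read the wrist's pose just before it. camera_info takes no time and is no camera call.
- close_job(): hands the job in, once; it reports no verdict.
The state is a dict: "time": time; "joint_positions": joint angles; "dq": joint speeds; "tau": joint torques, N m; "tool_pos": TCP position; "tcp_rot": TCP orientation; "contact_force": force on the tool from outside, world axes, zero at the start; "moment": the same for the moment, N m; "grip_width": finger opening in mm.
Only numpy, scipy, OpenCV 4.12 (cv2) and the standard library are available. Lean on these libraries where they do the work, as an engineer would, in place of code of your own. Each camera call takes 0.05 s, during which the arm holds its last target. There are 200 camera calls.

TASK

Take the tall wooden stirrer that stands on the desk and, with its foot down among the pebbles, stir them in wide circles around the inside of the white bowl, at least two full rounds, so that the two pale oblong stones do not both stay where they were. Then take the stirrer out and stand it upright on the desk, clear of the bowl, with both pale stones still in the bowl.

Things in the scene. Friction and masses are not known exactly. Their poses are not given: they have to be found in the camera images.
- stirrer: Loose round wooden rod, 170 mm tall, standing on its foot: foot 30 mm across, 14 mm high, heavy; shaft 14 mm across; handle 24 mm across from 100 to 170 mm up, grip about 145 mm up, from any side. 100 to 160 g. Origin: centre of the foot's underside, z up the rod. Not the short hand stamp of the same wood (73 mm, oblong foot). Bowl, stirrer, stamp: a row across the desk, 160 mm apart or more, any order.
- bowl: White round bowl, fixed, 60 mm high, 178 mm across the rim. Origin: centre of underside, z up. Flat inner floor 6 mm up, 152 mm across. On it a ring (radius 41 mm) of 7 loose pebbles: five 22 mm clay balls, two pale oblongs; the middle starts clear, 55 mm across: lower the foot there, 4 mm off the floor (at most 14 mm), then circle at 30 to 36 mm radius, which lets pebbles slip past; under 20 mm is too small.
- stone1: A loose pale, smooth oblong pebble lying in the bowl, 20 mm thick and 30 mm long, 18 g; its origin is its centre, its long axis is its own y. One of two such, neighbours at the start, the other five pebbles being round.
- stone2: A loose pale, smooth oblong pebble lying in the bowl, 20 mm thick and 30 mm long, 18 g; its origin is its centre, its long axis is its own y. One of two such, neighbours at the start, the other five pebbles being round.

How it is judged:
By the outcome, as a careful person would: the job done as asked, in the order asked, and still so for the second after the job is handed in, with the robot touching nothing.
It also fails if it takes over 69 s, if anything falls off the work surface, if the arm or the gripper's body presses on something with over 40 N, if the wrist force passes 120 N, or if a joint passes its speed limit or range.

## Working session

There is one attempt and no reset: what is moved stays moved. The work goes in short steps, Python scripts to look and compute and a tool call to move; the robot and the scene stay as the last step left them, time stands still between calls to the robot, and variables do not carry over. Pictures are saved under pics/ and viewed, about 8 in all and at most 12, crops included, and the job is handed in when it is done.

Besides the shell and the picture viewer there is one more tool, called as name(argument=value, ...) on one line, values as JSON. carry_out: Moves the arm, as the interface text tells. Its arguments: {"type":"object","properties":{"rows":{"type":"array"},"hand":{"type":"number"}},"required":["rows"]}

```bash
mkdir -p pics; python3 - <<'E'
from plant import *
import cv2,numpy as np
o=get_obs();print({k:np.round(v,3).tolist() for k,v in o.items()})
a=capture("top");b=capture("side")
cv2.imwrite("pics/top0.png",a[:,:,::-1]);cv2.imwrite("pics/side0.png",b[:,:,::-1])
for n in("top","side"):
  c=camera_info(n);print(n,np.round(c["camera_matrix"],1).tolist(),np.round(c["pose"],3).tolist())
E
```

```text
{'time': 0.0, 'joint_positions': [1.004, 0.343, 1.525, -0.0, 1.275, -0.146], 'dq': [0.001, -0.0, -0.0, -0.0, 0.001, 0.002], 'tau': [-0.001, -43.125, -24.421, 0.072, 0.056, -0.0], 'tool_pos': [214.218, 478.859, 226.034], 'tcp_rot': [3.009, 1.569, -2.124], 'contact_force': [-0.004, 0.156, 0.031], 'moment': [-0.042, 0.022, 0.001], 'grip_width': 91.63}
top [[534.3, 0.0, 267.5], [0.0, 534.3, 206.2], [0.0, 0.0, 1.0]] [[-0.003, -0.981, 0.192, 328.272], [-1.0, 0.001, -0.013, -21.99], [0.012, -0.192, -0.981, 944.931], [0.0, 0.0, 0.0, 1.0]]
side [[433.3, 0.0, 281.0], [0.0, 433.3, 198.6], [0.0, 0.0, 1.0]] [[0.986, -0.062, 0.153, 382.013], [-0.163, -0.501, 0.85, -633.981], [0.024, -0.863, -0.504, 419.327], [0.0, 0.0, 0.0, 1.0]]
```

View pics/top0.png

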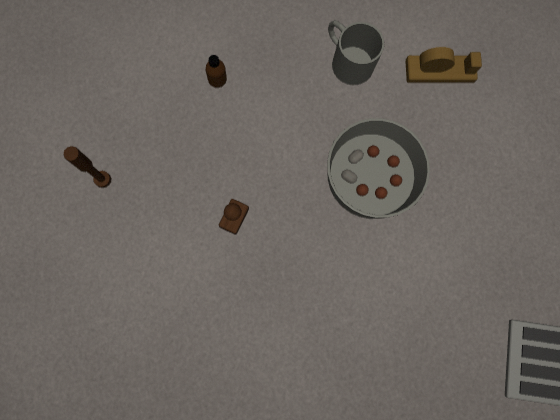

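View pics/side0.png

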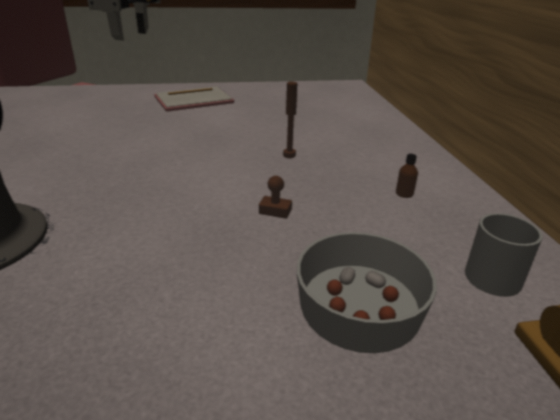

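The top view shows the stirrer's foot at about (102,180) with its handle top at (71,153), the stamp at (234,216), the bowl at about (378,170) and the pale stones at (356,156) and (349,176). In the side view the stirrer's foot is at about (289,154) and its top at (291,84).

```bash
cat > h.py <<'E'
from plant import *
import cv2,numpy as np
from scipy.spatial.transform import Rotation as Ro
def ray(n,u,v,info=None):
    c=camera_info(n);P=c["pose"] if n!="wrist" else wpose()@c["mount"]
    P=np.array(P);d=P[:3,:3]@np.linalg.inv(c["camera_matrix"])@[u,v,1];return P[:3,3],d/np.linalg.norm(d)
def wpose():
    o=get_obs();T=np.eye(4);T[:3,:3]=Ro.from_euler('xyz',o["tcp_rot"]).as_matrix();T[:3,3]=o["tool_pos"];return T
def onz(n,u,v,z):
    p,d=ray(n,u,v);return p+d*(z-p[2])/d[2]
def tri(a,b):
    (p,d),(q,e)=ray("top",*a),ray("side",*b)
    s=np.linalg.lstsq(np.c_[d,-e],q-p,rcond=None)[0];x,y=p+s[0]*d,q+s[1]*e
    return (x+y)/2,np.linalg.norm(x-y)
def blobs(m,amin=15):
    n,l,s,c=cv2.connectedComponentsWithStats(m.astype(np.uint8));return [(c[i].round(1).tolist(),s[i].tolist()) for i in range(1,n) if s[i][4]>=amin]
E
cat > m.py <<'E'
from h import *
t=cv2.imread("pics/top0.png")[:,:,::-1].astype(int);s=cv2.imread("pics/side0.png")[:,:,::-1].astype(int)
def brown(i):return (i[...,0]-i[...,2]>14)&(i[...,0]>i[...,1]*1.25)
m=brown(t);m[:, 200:]=0;print("top stir",blobs(m))
ys,xs=np.where(m)
k=ys>172
if k.any(): print("foot px",xs[k].min(),xs[k].max(),ys[k].min(),ys[k].max())
m2=brown(s);m2[:75]=0;m2[165:]=0;m2[:,:270]=0;m2[:,310:]=0;print("side stir",blobs(m2))
print("foot top-view z7",onz("top",102,180,7),"handle top z170",onz("top",71.5,153.5,170),"side foot",onz("side",289,154,7),"side top",onz("side",291,84,170))
print("tri foot",tri((102,180),(289,154)),"top",tri((71.5,153.5),(291.5,84)))
m=brown(t);m[:,:330]=0;m[:,430:]=0;m[:130]=0;m[220:]=0
for c,_ in blobs(m):print("ball",onz("top",*c,17).round(1))
w=t[140:200,335:412].sum(2);
for c in((356,156),(349,176)):print("stone",onz("top",*c,16).round(1), t[c[1],c[0]])
print("floor",t[170,378])
r=ring=[]
# rim: outer contour of bowl (strong edge vs desk), fit ellipse
hs=(abs(t[...,0]-t[...,2])<60)
g=cv2.cvtColor(t.astype(np.uint8),cv2.COLOR_RGB2HSV)
print("bowl rgb",t[170,331],t[130,378],t[212,378],"desk",t[240,378])
T=wpose();print(T.round(3))
E
python3 m.py
```

```text
top stir [([85.9, 166.1], [64, 147, 47, 40, 604])]
foot px 90 110 173 186
side stir [([289.6, 93.6], [287, 82, 10, 32, 102]), ([288.7, 151.4], [284, 147, 11, 9, 63])]
foot top-view z7 [559.97752336 263.47569118   7.        ] handle top z170 [560.60790377 261.73799777 170.        ] side foot [558.6620516  258.98586455   7.        ] side top [556.11505123 252.33462486 170.        ]
tri foot (array([560.11685994, 264.19961759,   4.66415729]), np.float64(0.854048073450071)) top (array([560.30827091, 262.77324575, 167.26749549]), np.float64(2.1614865679527657))
ball [ 611.7 -225.    17. ]
ball [ 593.  -260.7   17. ]
ball [ 557.5 -263.6   17. ]
ball [ 540.2 -202.6   17. ]
ball [ 534.6 -235.8   17. ]
stone [ 602.4 -194.4   16. ] [107 102  94]
stone [ 565.1 -180.5   16. ] [103 102  94]
floor [115 116 106]
bowl rgb [115 115 106] [61 60 55] [115 115 106] desk [113 107 103]
[[-1.00000e-03 -9.13000e-01  4.08000e-01  2.14248e+02]
 [-1.00000e-03  4.08000e-01  9.13000e-01  4.78907e+02]
 [-1.00000e+00  0.00000e+00 -1.00000e-03  2.26132e+02]
 [ 0.00000e+00  0.00000e+00  0.00000e+00  1.00000e+00]]
```

```bash
python3 - <<'E'
from h import *
from scipy.optimize import least_squares
p=np.array([[611.7,-225],[593,-260.7],[557.5,-263.6],[540.2,-202.6],[534.6,-235.8],[602.4,-194.4],[565.1,-180.5]])
r=least_squares(lambda c:np.hypot(*(p-c[:2]).T)-c[2],[570,-222,41]);print(r.x.round(1),r.fun.round(1))
q=np.array([onz("top",u,v,60)[:2] for u,v in((328,169),(428,169),(378,121),(378,217))]);print(q.round(1))
E
```

```text
[ 573.  -223.8   41.2] [-2.4  0.9  1.6 -2.2 -1.   0.4  2.8]
[[ 566.3 -137.3]
 [ 566.3 -309.4]
 [ 652.9 -227. ]
 [ 482.7 -219.7]]
```

carry_out(rows=[[40,-25,0,0],[80,-50,0,0],[115,-72,0,0],[150,-94,0,0],[185,-116,0,0],[220,-138,0,0],[255,-160,0,0],[290,-181,0,0],[320,-200,0,0],[340,-212,0,0],[346,-216,0,0],[346,-216,0,0],[346,-216,0,0]])

```text
time: 1.18
tool_pos: [559.5, 263.1, 225.5]
tcp_rot: [2.433, 1.568, -2.7]
contact_force: [-0.4, 0.3, 0.1]
grip_width: 91.9
```

carry_out(rows=[[1,0,-15,0],[1,0,-30,0],[1,0,-45,0],[1,0,-60,0],[1,0,-75,0],[1,0,-88,0],[1,0,-96,0],[1,0,-99,0],[1,0,-99,0],[1,0,-99,0]])

```text
time: 2.02
tool_pos: [560.4, 263.7, 127.3]
tcp_rot: [2.464, 1.569, -2.669]
contact_force: [-0.6, -0.1, 0.6]
grip_width: 91.7
```

carry_out(hand=10, rows=[[0,0,0,0],[0,0,0,0],[0,0,0,0],[0,0,0,0],[0,0,0,0],[0,0,0,0],[0,0,0,0],[0,0,0,0],[0,0,0,0],[0,0,0,0],[0,0,0,0],[0,0,0,0]])

```text
time: 3.02
tool_pos: [560.4, 263.7, 127.2]
tcp_rot: [2.438, 1.569, -2.694]
contact_force: [-0.7, 0.7, 0.1]
grip_width: 23.5
```

```bash
python3 - <<'E'
from h import *
a=capture("top");b=capture("side")
cv2.imwrite("pics/g.png",np.hstack([cv2.resize(b[40:190,200:400],(400,300),interpolation=2),cv2.resize(a[100:250,0:200],(400,300),interpolation=2)])[:,:,::-1])
c=a[105:235,310:445,::-1]
cv2.imwrite("pics/bowl.png",np.clip(cv2.resize(c,None,fx=4,fy=4,interpolation=2).astype(float)*1.8,0,255))
E
```

```text
[ WARN:0@0.790] global loadsave.cpp:1063 imwrite_ Unsupported depth image for selected encoder is fallbacked to CV_8U.
```

View pics/g.png

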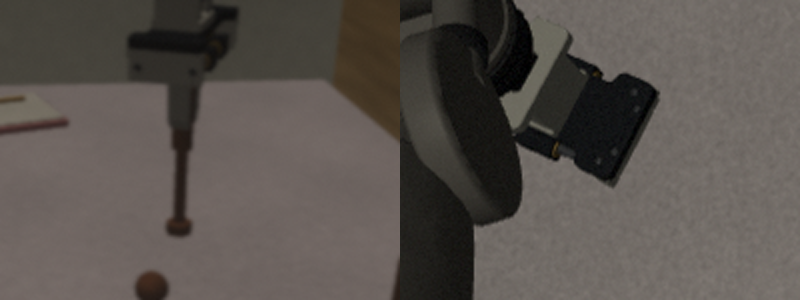

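View pics/bowl.png

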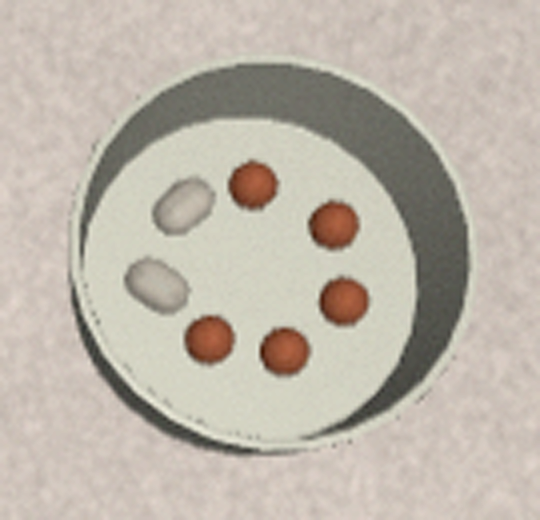

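The grip holds at 23.5 mm, on the handle. In the bowl crop the rim spans u 71–473 and v 57–450, the stones are at (184,207) and (157,286), and the clay balls are clear to read.

```bash
python3 - <<'E'
from h import *
from scipy.optimize import least_squares
f=lambda L,z:np.array([onz("top",310+(u+.5)/4-.5,105+(v+.5)/4-.5,z)[:2] for u,v in L])
def fit(p,r0=None):
    r=least_squares(lambda c:np.hypot(*(p-c[:2]).T)-(r0 or c[2]),[570,-222,80]);print(r.x.round(1),r.fun.round(1))
P=f([(253,186),(334,225),(344,301),(285,351),(209,340)],17);S=f([(184,207),(157,286)],16);print(S.round(1))
fit(np.r_[P,S],41);fit(np.r_[P,S])
fit(f([(71,253),(473,260),(265,57),(272,448),(130,110),(410,118)],60))
fit(f([(240,117),(417,285),(340,150),(400,210)],6))
E
```

```text
[[ 601.7 -193.7]
 [ 564.9 -180.3]]
[ 572.8 -223.7   80. ] [-2.5  1.5  1.8 -1.  -1.8  0.7  3.2]
[ 572.8 -223.7   41.3] [-2.7  1.2  1.6 -1.2 -2.1  0.4  2.9]
[ 569.8 -222.8   86.5] [-0.  -0.   0.5  0.1 -0.3 -0.3]
[ 570.  -223.4   77.4] [ 0.3 -0.4 -0.9  1.1]
```

carry_out(rows=[[0,0,10,0],[0,0,25,0],[0,0,45,0],[0,0,65,0],[0,0,80,0],[0,0,90,0],[0,0,95,0],[0,0,95,0]])

```text
time: 3.78
tool_pos: [560.7, 263.9, 223.4]
tcp_rot: [-2.113, 1.571, -0.963]
contact_force: [0.0, -0.1, -1.1]
grip_width: 23.6
```

carry_out(rows=[[0,-6,0,0],[0,-18,0,0],[1,-36,0,0],[1,-60,0,0],[2,-90,0,0],[3,-122,0,0],[4,-155,0,0],[4,-188,0,0],[5,-221,0,0],[6,-254,0,0],[7,-287,0,0],[7,-320,0,0],[8,-352,0,0],[9,-383,0,0],[9,-411,0,0],[10,-435,0,0],[10,-455,0,0],[11,-471,0,0],[11,-482,0,0],[11,-487,0,0]])

```text
time: 5.45
tool_pos: [571.1, -224.8, 222.7]
tcp_rot: [1.9, 1.57, 3.048]
contact_force: [0.7, 0.5, -1.2]
grip_width: 23.4
```

carry_out(rows=[[0,0,0,0],[0,0,0,0],[0,0,0,0]])

```text
time: 5.7
tool_pos: [571.1, -223.8, 222.7]
tcp_rot: [1.552, 1.569, 2.702]
contact_force: [0.1, 0.9, -1.1]
grip_width: 23.7
```

```bash
python3 - <<'E'
from h import *
print(get_obs()["tool_pos"],get_obs()["contact_force"])
a=capture("top");b=capture("side")
cv2.imwrite("pics/over.png",np.hstack([cv2.resize(b[80:360,240:480],(480,560),interpolation=2),cv2.resize(a[80:360,300:460],(320,560),interpolation=2)])[:,:,::-1])
for z in (96,110,220,246):
  P=np.linalg.inv(camera_info("side")["pose"]);q=P@np.array([571,-223.5,z,1]);k=camera_info("side")["camera_matrix"]@q[:3];print(z,k[:2]/k[2],(k[:2]/k[2]-[240,80])*2)
E
```

```text
[ 571.124374   -223.7937457   222.68470808] [ 0.06281014  0.86530049 -1.10724426]
96 [370.31540903 248.14032269] [260.63081806 336.28064539]
110 [371.7737636  238.98421969] [263.54752719 317.96843937]
220 [384.72987919 157.64081271] [289.45975839 155.28162542]
246 [388.24358337 135.58044542] [296.48716674 111.16089084]
```

View pics/over.png

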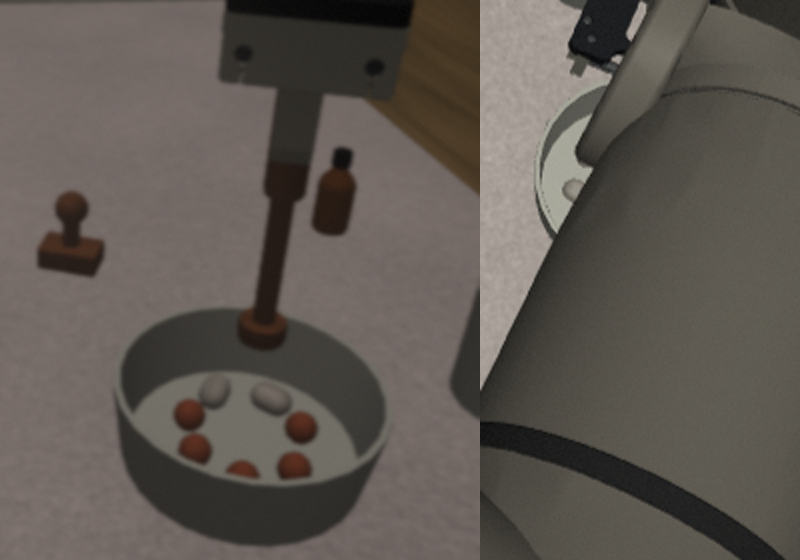

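The foot at crop (262,333) lies where it was predicted, (261,336), so the rod is hanging straight over the clear middle. I'll lower it now.

carry_out(rows=[[0,0,-8,0],[0,0,-18,0],[0,0,-28,0],[0,0,-38,0],[0,0,-48,0],[0,0,-58,0],[0,0,-67,0],[0,0,-75,0],[0,0,-81,0],[0,0,-84,0],[0,0,-85,0],[0,0,-85,0]])

```text
time: 6.8
tool_pos: [571.3, -223.8, 137.9]
tcp_rot: [1.725, 1.57, 2.875]
contact_force: [-0.2, -0.0, -0.3]
grip_width: 23.6
```

```bash
python3 - <<'E'
from h import *
o=get_obs();print(o["tool_pos"],o["contact_force"])
b=capture("side")
cv2.imwrite("pics/in.png",cv2.resize(b[200:360,270:460],None,fx=3,fy=3,interpolation=2)[:,:,::-1])
# circle offsets, r=33, 36 deg... 20 rows/turn (18deg, ~10 mm/row)
c=np.array([570,-223.3])-o["tool_pos"][:2];print(c)
E
```

```text
[ 571.33425075 -223.81792454  137.8775217 ] [-0.17388018 -0.00714487 -0.33033344]
[-1.33425075  0.51792454]
```

View pics/in.png

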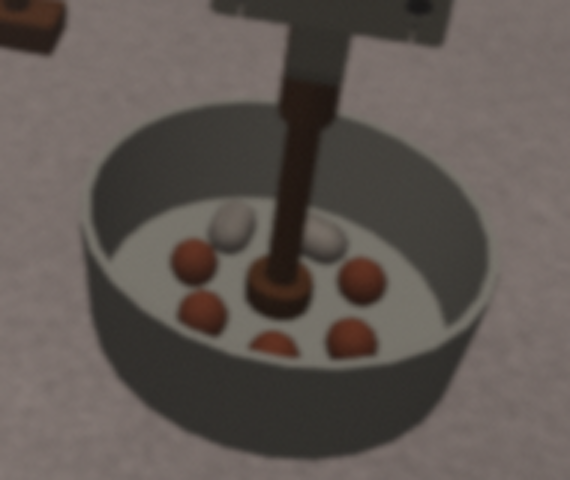

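Both stones and all the balls are clear of the foot, which hangs just off the floor in the middle. Next is a spiral out.

carry_out(rows=[[2,1,0,0],[5,4,0,0],[5,8,0,0],[3,13,0,0],[-1,17,0,0],[-7,19,0,0],[-15,19,0,0],[-23,16,0,0],[-30,10,0,0],[-34,0,0,0],[-33,-10,0,0],[-28,-19,0,0],[-21,-26,0,0],[-12,-31,0,0],[-1,-33,0,0],[9,-31,0,0],[18,-26,0,0],[25,-19,0,0],[30,-10,0,0],[32,0,0,0]])

```text
time: 8.52
tool_pos: [604.0, -223.2, 138.0]
tcp_rot: [1.653, 1.571, 2.804]
contact_force: [-0.7, 0.4, -0.8]
grip_width: 23.5
```

carry_out(rows=[[-2,10,0,0],[-6,20,0,0],[-14,27,0,0],[-23,32,0,0],[-34,34,0,0],[-44,32,0,0],[-54,27,0,0],[-61,20,0,0],[-66,10,0,0],[-68,0,0,0],[-66,-10,0,0],[-61,-20,0,0],[-54,-27,0,0],[-44,-32,0,0],[-34,-34,0,0],[-23,-32,0,0],[-14,-27,0,0],[-6,-20,0,0],[-2,-10,0,0],[0,0,0,0]])

```text
time: 10.18
tool_pos: [604.5, -222.2, 137.6]
tcp_rot: [1.21, 1.57, 2.361]
contact_force: [-0.2, -0.1, -1.4]
grip_width: 23.6
```

carry_out(rows=[[-2,10,0,0],[-6,20,0,0],[-14,27,0,0],[-23,32,0,0],[-34,34,0,0],[-44,32,0,0],[-54,27,0,0],[-61,20,0,0],[-66,10,0,0],[-68,0,0,0],[-66,-10,0,0],[-61,-20,0,0],[-54,-27,0,0],[-44,-32,0,0],[-34,-34,0,0],[-23,-32,0,0],[-14,-27,0,0],[-6,-20,0,0],[-2,-10,0,0],[0,0,0,0]])

```text
time: 11.85
tool_pos: [605.0, -221.1, 137.3]
tcp_rot: [1.149, 1.57, 2.299]
contact_force: [0.1, 0.3, -1.6]
grip_width: 23.6
```

```bash
python3 - <<'E'
from h import *
o=get_obs();print(o["time"],o["tool_pos"],o["contact_force"],o["moment"])
b=capture("side")
cv2.imwrite("pics/st.png",cv2.resize(b[200:360,270:460],None,fx=3,fy=3,interpolation=2)[:,:,::-1])
E
```

```text
11.85 [ 605.03027005 -221.142049    137.28461299] [ 0.14587025  0.33653622 -1.5604136 ] [ 0.01007576 -0.03355397 -0.00491203]
```

View pics/st.png

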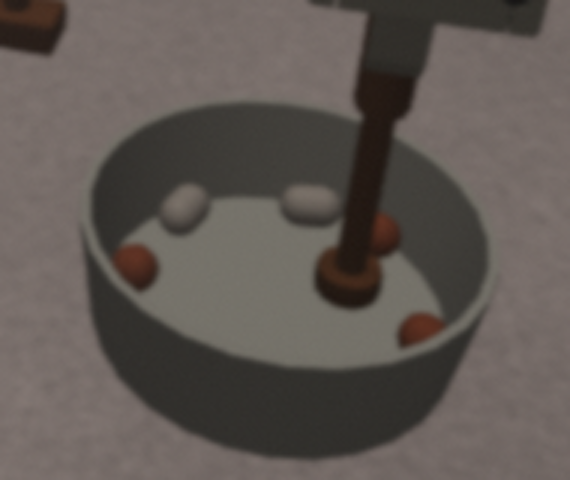

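After two full rounds at about 34 mm both stones have moved outward, from crop (233,225) and (322,238) to (185,208) and (310,205). I'll do one more round at 36 mm for a clearer shift.

carry_out(rows=[[-1,9,0,0],[-6,19,0,0],[-14,27,0,0],[-24,32,0,0],[-35,34,0,0],[-46,32,0,0],[-56,27,0,0],[-64,19,0,0],[-69,9,0,0],[-71,-2,0,0],[-69,-13,0,0],[-64,-23,0,0],[-56,-31,0,0],[-46,-36,0,0],[-35,-38,0,0],[-24,-36,0,0],[-14,-31,0,0],[-6,-23,0,0],[-1,-13,0,0],[1,-2,0,0]])

```text
time: 13.57
tool_pos: [606.7, -219.9, 137.0]
tcp_rot: [0.844, 1.568, 1.996]
contact_force: [-1.0, 0.4, -0.8]
grip_width: 23.5
```

carry_out(rows=[[-6,0,0,0],[-15,0,0,0],[-25,0,0,0],[-32,0,0,0],[-35,0,0,0],[-35,0,0,0],[-35,0,10,0],[-35,0,22,0],[-35,0,36,0],[-35,0,50,0],[-35,0,64,0],[-35,0,78,0],[-35,0,88,0],[-35,0,94,0],[-35,0,96,0],[-35,0,96,0]])

```text
time: 14.9
tool_pos: [571.8, -219.9, 233.3]
tcp_rot: [0.664, 1.569, 1.817]
contact_force: [0.3, -0.6, -1.4]
grip_width: 23.2
```

```bash
python3 - <<'E'
from h import *
o=get_obs();print(o["time"],o["tool_pos"],o["contact_force"])
b=capture("side")
cv2.imwrite("pics/out.png",cv2.resize(b[80:360,240:480],(480,560),interpolation=2)[:,:,::-1])
E
```

```text
14.9 [ 571.82092228 -219.90644049  233.33054839] [ 0.27081357 -0.61388746 -1.41044231]
```

View pics/out.png

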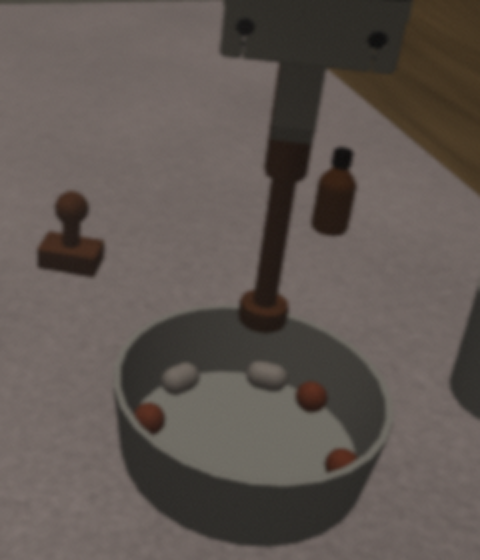

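Both stones are still in the bowl at crop (180,377) and (267,374), and the rod hangs straight above it. Checking the shift in mm.

```bash
python3 - <<'E'
from h import *
for u,v in((215,390),(271,398),(180,377),(267,374)):
  p=onz("side",240+u/2,80+v/2,16)[:2];print(p.round(1),np.hypot(*(p-[570,-223.3])).round(1))
E
```

```text
[ 563.5 -178.8] 45.0
[ 600.4 -192.5] 43.3
[ 542.4 -161.4] 67.8
[ 606.8 -166.7] 67.5
```

Both stones have shifted by about 27 mm and lie against the wall, inside the bowl. Now back to the rod's original clear spot.

carry_out(rows=[[0,6,0,0],[0,18,0,0],[-1,36,0,0],[-1,60,0,0],[-2,90,0,0],[-3,122,0,0],[-4,155,0,0],[-4,188,0,0],[-5,221,0,0],[-6,254,0,0],[-7,287,0,0],[-7,320,0,0],[-8,352,0,0],[-9,383,0,0],[-9,411,0,0],[-10,435,0,0],[-10,455,0,0],[-11,470,0,0],[-11,479,0,0],[-11,483,0,0]])

```text
time: 16.62
tool_pos: [559.9, 264.7, 232.3]
tcp_rot: [1.154, 1.567, 2.308]
contact_force: [0.4, -0.6, -1.4]
grip_width: 23.7
```

carry_out(rows=[[0,0,0,0],[0,0,0,0],[0,0,-10,0],[0,0,-22,0],[0,0,-36,0],[0,0,-50,0],[0,0,-64,0],[0,0,-76,0],[0,0,-86,0],[0,0,-93,0],[0,0,-98,0],[0,0,-100,0],[0,0,-100,0],[0,0,-100,0]])

```text
time: 17.78
tool_pos: [560.2, 264.7, 132.7]
tcp_rot: [0.889, 1.568, 2.042]
contact_force: [-1.2, -0.4, -1.0]
grip_width: 23.1
```

```bash
python3 - <<'E'
from h import *
o=get_obs();print(o["time"],o["tool_pos"],o["contact_force"])
b=capture("side")
cv2.imwrite("pics/pl.png",cv2.resize(b[20:180,210:370],(600,600),interpolation=2)[:,:,::-1])
E
```

```text
17.7833 [560.21056695 264.72154503 132.73678838] [-1.20925125 -0.42461146 -1.00637816]
```

View pics/pl.png

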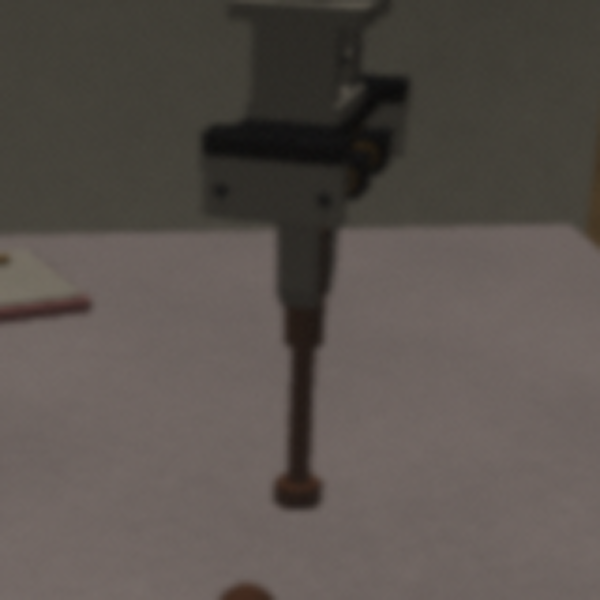

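The rod is upright with its foot at crop (298,490), about 5 mm up. I'll set it down slowly.

carry_out(rows=[[0,0,-1,0],[0,0,-2,0],[0,0,-3,0],[0,0,-4,0],[0,0,-4.5,0],[0,0,-5,0],[0,0,-5.5,0],[0,0,-5.5,0],[0,0,-5.5,0]])

```text
time: 18.58
tool_pos: [560.3, 264.8, 127.4]
tcp_rot: [0.8, 1.568, 1.954]
contact_force: [0.8, -0.5, -1.6]
grip_width: 23.5
```

carry_out(rows=[[0,0,-0.5,0],[0,0,-0.5,0],[0,0,-1,0],[0,0,-1,0],[0,0,-1,0]])

```text
time: 19.0
tool_pos: [560.5, 264.9, 127.2]
tcp_rot: [0.427, 1.568, 1.581]
contact_force: [-1.7, -0.9, 4.7]
grip_width: 23.2
```

Contact: the upward force is +4.7 N. Releasing.

carry_out(hand=91, rows=[[0,0,0,0],[0,0,0,0],[0,0,0,0],[0,0,0,0],[0,0,0,0],[0,0,0,0],[0,0,0,0],[0,0,0,0],[0,0,0,0],[0,0,0,0],[0,0,0,0],[0,0,0,0]])

```text
time: 20.0
tool_pos: [560.6, 264.9, 127.2]
tcp_rot: [0.405, 1.568, 1.558]
contact_force: [0.6, -0.9, -0.2]
grip_width: 90.6
```

carry_out(rows=[[0,0,5,0],[0,0,15,0],[0,0,28,0],[0,0,42,0],[0,0,56,0],[0,0,70,0],[0,0,85,0],[0,0,100,0],[0,0,110,0],[0,0,115,0],[-20,15,115,0],[-50,35,115,0],[-80,55,115,0],[-110,75,115,0],[-140,95,115,0],[-170,115,115,0],[-200,130,115,0],[-220,140,115,0],[-220,140,115,0],[-220,140,115,0]])

```text
time: 21.67
tool_pos: [339.6, 405.3, 242.4]
tcp_rot: [0.344, 1.568, 1.5]
contact_force: [-0.1, -0.2, 0.6]
grip_width: 91.0
```

```bash
python3 - <<'E'
from h import *
o=get_obs();print(o["time"],o["tool_pos"],o["contact_force"],o["grip_width"])
a=capture("top");b=capture("side")
cv2.imwrite("pics/end.png",np.clip(np.hstack([cv2.resize(a[80:260,20:440],(420,300)),cv2.resize(b[60:350,200:480],(380,300))])[:,:,::-1]*1.5,0,255).astype(np.uint8))
E
```

```text
21.6667 [339.64366495 405.2829258  242.37447163] [-0.07273046 -0.24551308  0.64896547] 91.04469209719515
```

View pics/end.png

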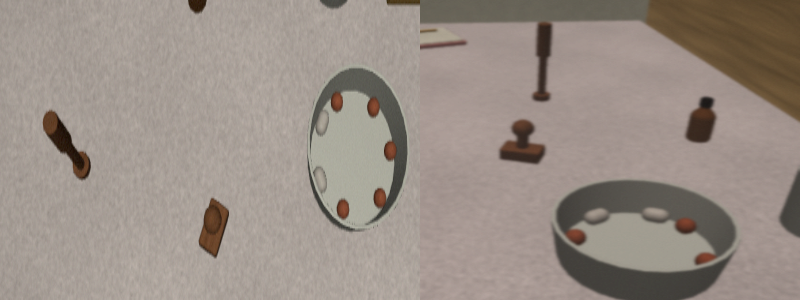

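The stirrer stands upright (foot at about (81,165) in the top half) and is clear of the bowl. All seven pebbles are in the bowl, with the pale stones at (322,122) and (320,180).

```bash
python3 -c "
from plant import *
close_job()"
```

```text
the job is handed in; nothing more can be done
```

I stirred the pebbles and stood the stirrer back upright on the desk, and the job is handed in at about 22 s of the 69 s allowed.

- **Stirring:** I lowered the foot into the clear middle of the bowl, about 4–5 mm off the floor. I then spiralled out and made three full rounds: two at about 34 mm radius and one at about 36 mm.
- **Stones:** From the side view, both pale stones shifted about 27 mm and now lie against the wall inside the bowl. The last pictures show both stones and all five balls still in it.
- **Stirrer:** It stands upright at its original spot, about 490 mm from the bowl, with the gripper open and about 260 mm away. The measured force was about 5 N as the foot touched the desk and never higher in any other reading, though I read it only at the end of each move.
- **Disagreement:** The fits to the pebble ring and to the bowl differed by about 3 mm on the centre, so I circled on the bowl's centre. That is well within the clearance. My target drifted by up to about 3.5 mm over the rounds.

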